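Centre a battery cell on the balance pan with light taps and store its weight

TASK

The battery cell on the small balance stands near the edge of the weighing pan. With the fingers only, tap it lightly along until it stands upright in the middle of the pan, wholly inside the small turned ring, without tipping it, knocking it off, pinching or lifting it; then take the hand off it and press the long bar key at the front of the balance fully down and let it go, to store the weight. Do not press the small round zero key, and leave the spare cells and everything else where they are.

Things in the scene. Friction and masses are not known exactly. Their poses are not given: they have to be found in the camera images.
- cell: The cell to be centred: an upright cylinder 21 mm in diameter, 70 mm tall, about 70 g (0.055 to 0.09 kg), with dull green wrap, bare steel foot and a small steel button (9.6 mm across, the top 1 mm) on top. It stands on the pan, 18 to 26 mm off its middle. Origin: centre of its underside; z runs up its axis. Its foot slides on the pan with a friction of about 0.28 to 0.42, so a push lower than about 20 mm above the pan slides it and a push on its upper half tips it over.
- pan: Weighing pan of the balance: a fixed, level steel disc 70 mm in diameter and 4 mm thick, its top 52 mm above the table, with two turned rings, the larger 53 mm and the small one 32 mm in diameter, both about its middle. Origin: the middle of its top face, z up; its x and y axes mean nothing (its yaw is arbitrary).
- balance: Compact balance, fixed on the table: pale rounded housing 210 mm (x) by 160 mm (y), its flat top 40 mm above the table. Origin: centre of its underside; its front, with display and keys, faces its own -x, roughly towards the robot. The pan's middle is at (+35, 0) mm in its frame, the middle of the bar key at (-83, -30) mm, the round key at (-83, +48) mm. The display is flush.
- store_key_top (a point): Middle of the top face of the long bar key (18 mm by 50 mm, the long side along the balance's y), 46 mm above the table when up, 6 mm proud of the housing.
- store_key (a joint): Travel of the bar key, m: 0 up, 0.004 fully down. It springs back; it starts to move at about 1.2 N and is fully down at about 4 N.
- zero_key (a joint): Travel of the round zero key (18 mm in diameter, 6 mm proud), m: 0 up, 0.004 fully down; must not be pressed.
- spare_a: Spare cell of the same kind, standing loose on the table by the balance. Origin: centre of its underside. Leave alone.
- spare_b: Another such spare cell standing on the table by the balance. Leave alone.
- spare_c: Another such spare cell, standing behind the balance. Leave alone.
- weight: Steel 100 g check weight with a knob, 26 mm in diameter, 40 mm tall, standing on the table by the balance. Origin: centre of its underside. Leave alone.
- multimeter: Multimeter lying on its back, 190 by 90 mm, 46 mm high. Origin: centre of its underside. Leave alone.
- cell_holder: Empty black two-cell holder tray, 78 by 45 by 18 mm. Origin: centre of its underside. Leave alone.
- solder_reel: Reel of solder standing on its flange, 54 mm in diameter, 34 mm tall. Origin: centre of its underside. Leave alone.
- tweezers: Steel tweezers lying flat, 140 mm long, 8 mm high. Origin: near their middle, on the table. Leave alone.

How it is judged:
By the outcome, as a careful person would: the job done as asked, in the order asked, and still so for the second after the job is handed in, with the robot touching nothing.
It also fails if it takes over 58 s, if anything falls off the work surface, if the arm or the gripper's body presses on something with over 40 N, if the wrist force passes 120 N, or if a joint passes its speed limit or range.

ROBOT

A 6-joint arm with a two-finger parallel gripper is mounted at the origin on the work surface. World frame = base frame: x ahead of the robot, y to its left, z up, the work surface at z = 0. Lengths are in m, angles in rad, forces in N, time in s.
With the tool pointing down it reaches from about 0.4 to 0.825 m from the base axis. Payload 7 kg.
Tool frame: the origin (TCP) lies midway between the tips of the shut fingers; the grasp point (between the pads) lies 19 mm behind it (pinch_z is the distance from the TCP to the grasp point, in m); z points along the fingers, y is the direction in which the jaws open and shut (so a half turn about z gives the same grasp; the last joint's range is limited). The gripper opens to 88 mm and grips with 3 to 60 N. Pads are 19 mm wide; open, the fingers measure 130 mm over their backs; the gripper's body (78 mm by 193 mm) begins 47 mm behind the grasp point.
Start: joints at [-1, 0.359, 0.012, 0, -1.224, -0.288], TCP at [0.188, -0.648, 0.227] pointing down, gripper open.
Joint ranges: [-3.07, 3.07], [-1.43, 2.12], [-1.02, 1.25], [-3.03, 1.67], [-3.05, -0], [-3.03, 3.03]. Speed limits (rad/s): [2.39, 2.39, 3.01, 3.14, 3.14, 3.14].

INTERFACE

Orientations are given as a unit quaternion [w, x, y, z].
In Python, from rig import goto, move_linear, movej, move_gripper, pause, inverse_kinematics, sense, grab_frame, get_calibration, PlanningError, hand_in, pinch_z gives the robot as it stands. Calls block until the motion is done:
- goto(position, orientation): joint-space move of the TCP to a pose.
- move_linear(position, frame=None, vel=0.15, guard=None): straight line of the TCP; frame=None keeps the orientation; vel is the mean speed in m/s. With guard (N) it stops when the force on the tool has changed by that much, and returns True; else False.
- movej(angles): joint-space move.
- move_gripper(opening): opening from 0.0 (shut) to 1.0 (fully open); the grip force is fixed at half the most; returns when the fingers have stopped.
- pause(seconds).
- inverse_kinematics(position, orientation): joint angles nearest the present ones, or None.
- sense(): the state.
- grab_frame(name): name is "side" or "top" or "wrist"; returns (picture, depth): 420x560x3 uint8, blue, green, red; 420x560 float32, m along the optical axis (not along the pixel's ray), 0 where there is no reading.
- get_calibration(name): a dict with "fx", "fy", "cx", "cy" (pixels), "dist" ([k1, k2, p1, p2, k3] as OpenCV has them; the pictures are not rectified), "eye" and "orientation" of the camera in the world. Camera axes: x right, y down, z forward; pixel columns grow to the right and rows downward; lengths in m; the calibration is good to about 2 mm. A picture is of the moment at which its call begins: read the wrist's pose just before it. get_calibration takes no time and is no camera call; for the wrist camera it gives the pose at the moment of the call.
A pose or a line that the arm cannot do raises PlanningError and nothing moves.
- hand_in(): hands the job in, once; it reports no verdict.
The state is a dict: "time_s": time; "qpos": joint angles; "joint_vel": joint speeds; "effort": joint torques, N m; "tcp_pos": TCP position; "ee_rot": TCP orientation; "contact_force": force on the tool from outside, world axes, zero at the start; "ft_torque": the same for the moment, N m; "width": opening from 0.0 (shut) to 1.0 (fully open).
Only numpy, scipy, OpenCV 4.12 (cv2) and the standard library are available. Lean on these libraries where they do the work, as an engineer would, in place of code of your own. Each camera call takes 0.05 s, during which the arm holds its last target.

## Working session

There is one attempt and no reset: what is moved stays moved. The work goes in short steps, each a Python script; the robot and the scene stay as the last script left them, time stands still between calls to the robot, and variables do not carry over. Pictures are saved under pics/ and viewed, and the job is handed in when it is done.

```bash
mkdir -p pics; ls; python3 - <<'E'
from rig import *
import cv2
s=sense();print(s)
for n in("side","top","wrist"):
    c=get_calibration(n);print(n,c)
    p,d=grab_frame(n);cv2.imwrite(f"pics/a_{n}.png",p)
E
```

```text
pics
{'time_s': 0.0, 'qpos': array([-9.99867887e-01,  3.59418084e-01,  1.10346315e-02, -3.53525071e-04,
       -1.22408653e+00, -2.88103364e-01]), 'joint_vel': array([-3.84938904e-05,  2.26666780e-04, -5.88915181e-04, -7.57385091e-04,
        4.90607390e-04, -1.01349114e-03]), 'effort': array([-2.40064801e-03, -5.82717848e+01,  2.93063021e+01,  6.99699238e+00,
        7.01095909e-03, -1.50698093e-04]), 'tcp_pos': array([ 0.18820761, -0.64771165,  0.22559136]), 'ee_rot': array([-1.97382768e-04, -1.40882038e-01,  9.90026022e-01,  8.30025432e-04]), 'contact_force': array([-0.61715952,  0.37174591,  0.08481046]), 'ft_torque': array([0.03476921, 0.03534694, 0.05466506]), 'width': 0.9969594999211713}
side {'fx': 397.69086110644275, 'fy': 397.69086110644275, 'cx': 278.9800062264005, 'cy': 209.1268369350262, 'dist': array([0.02832846, 0.        , 0.        , 0.        , 0.        ]), 'eye': array([0.32786631, 0.69634557, 0.78707102]), 'orientation': array([ 0.05513895, -0.15704283,  0.90922095, -0.3815947 ])}
top {'fx': 407.26500547230717, 'fy': 407.26500547230717, 'cx': 279.00463603769913, 'cy': 207.61824734772395, 'dist': array([-0.01661972,  0.        ,  0.        ,  0.        ,  0.        ]), 'eye': array([0.4538471 , 0.00911639, 1.13117989]), 'orientation': array([-0.02834114,  0.71622753, -0.69633845,  0.03643718])}
wrist {'fx': 316.05261255478604, 'fy': 316.05261255478604, 'cx': 274.7536181273751, 'cy': 209.98003400910977, 'dist': array([-0.01977687,  0.        ,  0.        ,  0.        ,  0.        ]), 'eye': array([ 0.10877688, -0.67291642,  0.38371307]), 'orientation': array([0.09166403, 0.5932013 , 0.79012152, 0.12416885])}
```

View pics/a_top.png

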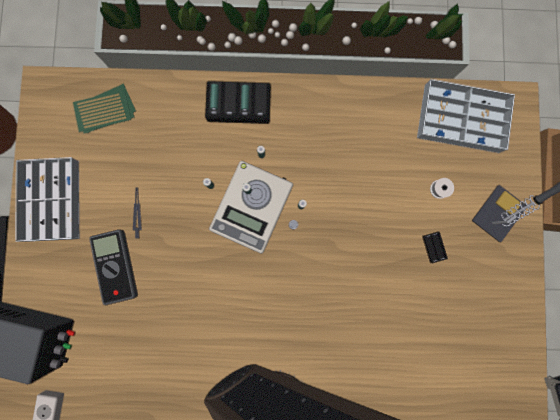

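View pics/a_side.png

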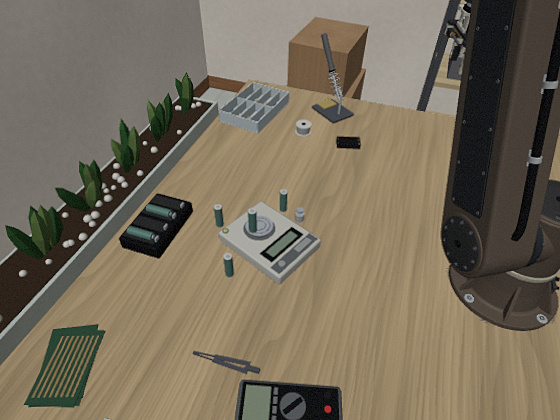

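The top view shows the balance at about (250,206), the pan at about (257,193) and the cell's top at about (247,187). The spares are at (208,183), (302,204) and (261,151), and the weight is at (293,225). I'll zoom in for detail.

```bash
python3 - <<'E'
import cv2
p=cv2.imread("pics/a_top.png")[140:260,190:320];cv2.imwrite("pics/z_top.png",cv2.resize(p,None,fx=5,fy=5,interpolation=cv2.INTER_CUBIC))
p=cv2.imread("pics/a_side.png")[170:290,200:330];cv2.imwrite("pics/z_side.png",cv2.resize(p,None,fx=5,fy=5,interpolation=cv2.INTER_CUBIC))
E
```

```text
(no output)
```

View pics/z_top.png

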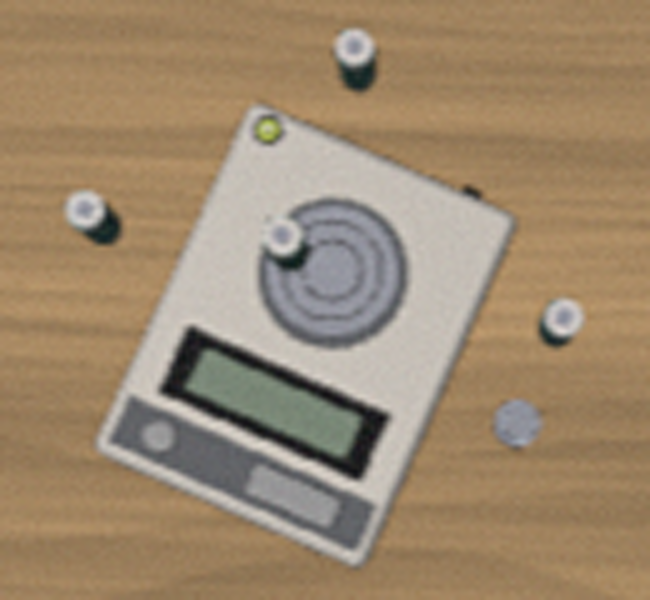

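View pics/z_side.png

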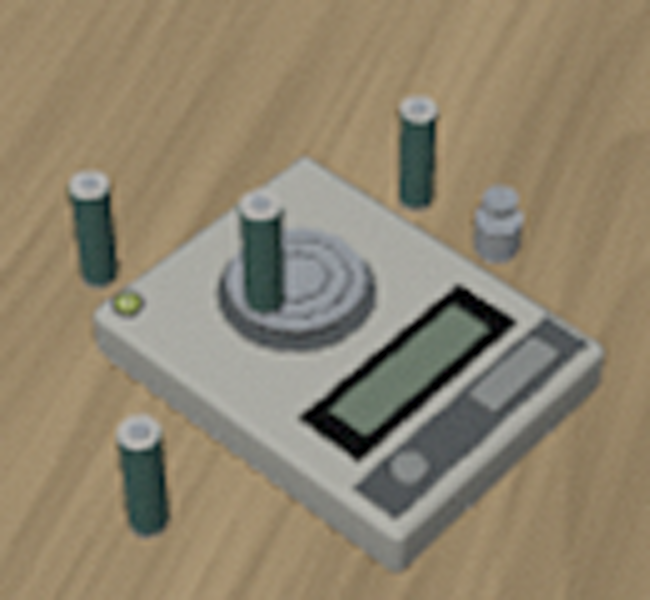

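View pics/a_wrist.png

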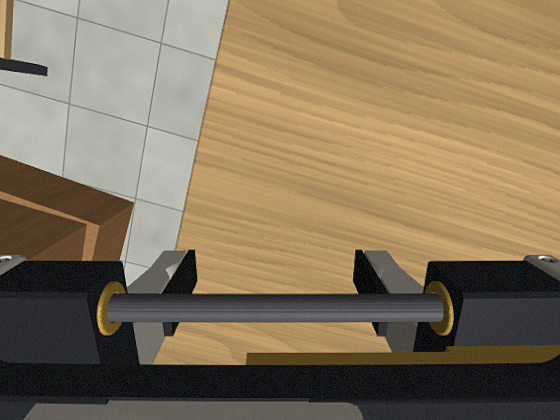

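```bash
cat > h.py <<'E'
import numpy as np, cv2
from scipy.spatial.transform import Rotation as R
def rot(q): return R.from_quat([q[1],q[2],q[3],q[0]])
def ray(c,uv):
    K=np.array([[c["fx"],0,c["cx"]],[0,c["fy"],c["cy"]],[0,0,1]])
    n=cv2.undistortPoints(np.array(uv,float).reshape(-1,1,2),K,np.array(c["dist"]))[:,0]
    return rot(c["orientation"]).apply(np.c_[n,np.ones(len(n))])
def onz(c,uv,z):
    d=ray(c,uv);e=np.array(c["eye"]);return e+d*((z-e[2])/d[:,2])[:,None]
def proj(c,P):
    K=np.array([[c["fx"],0,c["cx"]],[0,c["fy"],c["cy"]],[0,0,1]])
    p=rot(c["orientation"]).inv().apply(np.atleast_2d(P)-c["eye"])
    return cv2.projectPoints(p,np.zeros(3),np.zeros(3),K,np.array(c["dist"]))[0][:,0]
def quat(x,z):
    z=z/np.linalg.norm(z);x=x-z*(x@z);x/=np.linalg.norm(x);y=np.cross(z,x)
    q=R.from_matrix(np.c_[x,y,z]).as_quat();return [q[3],q[0],q[1],q[2]]
E
python3 - <<'E'
from h import *
from rig import *
c=get_calibration("top");s=get_calibration("side")
zt=lambda l:[(190+(u+.5)/5-.5,140+(v+.5)/5-.5) for u,v in l]
zs=lambda l:[(200+(u+.5)/5-.5,170+(v+.5)/5-.5) for u,v in l]
pr=lambda n,a:print(n,a.round(4).tolist())
pr("pan",onz(c,zt([(333,271),(260,271),(408,271),(333,198),(333,347)]),.052))
pr("cell top",onz(c,zt([(284,237)]),.122)); 
pr("hous corners",onz(c,zt([(255,102),(517,218),(360,566),(98,448)]),.040))
pr("bar,round",onz(c,zt([(293,497),(158,435)]),.046))
pr("spares",onz(c,zt([(86,211),(355,47),(564,317)]),.070));pr("w",onz(c,zt([(518,423)]),.04))
pr("S pan",onz(s,zs([(300,281)]),.052));pr("S cell",onz(s,zs([(261,205)]),.122))
pr("S bar,round",onz(s,zs([(514,373),(409,467)]),.046))
pr("S spares",onz(s,zs([(140,432),(90,185),(419,110)]),.07))
E
```

```text
pan [[0.5884, 0.06, 0.052], [0.5873, 0.0989, 0.052], [0.5896, 0.02, 0.052], [0.6278, 0.0612, 0.052], [0.5478, 0.0586, 0.052]]
cell top [[0.5961, 0.0817, 0.122]]
hous corners [[0.6812, 0.1059, 0.04], [0.6217, -0.038, 0.04], [0.4322, 0.041, 0.04], [0.491, 0.1829, 0.04]]
bar,round [[0.4678, 0.0775, 0.046], [0.4986, 0.1504, 0.046]]
spares [[0.6142, 0.1898, 0.07], [0.7061, 0.0514, 0.07], [0.5655, -0.0627, 0.07]]
w [[0.5107, -0.0413, 0.04]]
S pan [[0.5844, 0.062, 0.052]]
S cell [[0.5949, 0.0829, 0.122]]
S bar,round [[0.4666, 0.0779, 0.046], [0.4961, 0.1497, 0.046]]
S spares [[0.6127, 0.1904, 0.07], [0.7035, 0.0518, 0.07], [0.5633, -0.0615, 0.07]]
```

```bash
cat >> h.py <<'E'
pan=np.array([.5875,.0605]);cell0=np.array([.5955,.082])
def tool(p,deg):
    t=np.radians(deg);p3=np.array([p[0],p[1],0])
    return quat(p3,np.array([0,0,-1])*np.cos(t)+p3*np.sin(t))
E
python3 - <<'E'
from h import *
from rig import *
p=(pan-cell0);p/=np.linalg.norm(p);print(p)
q=tool(p,8)
h=cell0-p*.045
print(inverse_kinematics([*h,.15],q))
move_gripper(0.0)
goto([*h,.17],q)
s=sense();print(s["time_s"],s["tcp_pos"],s["ee_rot"],q,s["contact_force"],s["width"])
for n in("side","wrist"):
    P,d=grab_frame(n);cv2.imwrite(f"pics/b_{n}.png",P)
    c=get_calibration(n);print(proj(c,[s["tcp_pos"],[*cell0,.122],[*pan,.052]]))
P=cv2.imread("pics/b_side.png")[100:290,180:380];cv2.imwrite("pics/bz_side.png",cv2.resize(P,None,fx=3,fy=3,interpolation=2))
E
```

```text
[-0.34873371 -0.93722185]
[ 0.56566852  0.38028017 -0.1846815   0.09361794 -1.11907111 -0.96755347]
4.675 [0.61134831 0.12341891 0.1700555 ] [-0.0572819  -0.56879333  0.8195184  -0.03978078] [np.float64(-0.057283906490652195), np.float64(-0.5692526893242628), np.float64(0.8191980286035115), np.float64(-0.03980602575471529)] [-0.31334095 -0.11331399 -0.55988901] 0.004313102491320141
[[237.49773484 205.52411194]
 [251.72711964 210.27605931]
 [258.65173415 225.08463481]]
[[275.76972007 267.69363548]
 [276.17864886 181.11308645]
 [275.86855304 149.02120699]]
```

View pics/b_wrist.png

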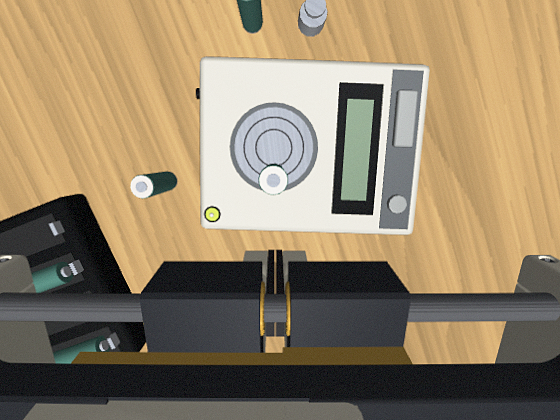

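View pics/bz_side.png

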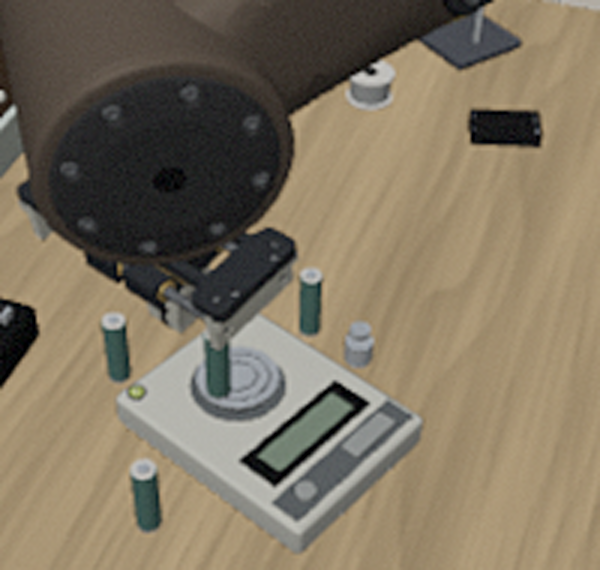

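The wrist view shows the pan at about (274,147), the cell's top at about (273,180) and the shut fingertips at about (275,255). I'll refine these with circle and ellipse fits.

```bash
cat >> h.py <<'E'
def blob(P,mask,lo,hi):
    out=[]
    for k in cv2.findContours(mask,cv2.RETR_LIST,cv2.CHAIN_APPROX_NONE)[0]:
        a=cv2.contourArea(k)
        if lo<a<hi and len(k)>=5:
            e=cv2.fitEllipse(k);out.append((a,e,k))
    return out
E
python3 - <<'E'
from h import *
from rig import *
c=get_calibration("wrist")
P=cv2.imread("pics/b_wrist.png")
hsv=cv2.cvtColor(P,cv2.COLOR_BGR2HSV)
for v in(95,145):
  print(v,P[v,225:325:3].tolist())
print(P[165:200,273].tolist())
cv2.imwrite("pics/b_wz.png",cv2.resize(P[90:280,200:350],None,fx=3.1,fy=3.1,interpolation=2))
E
```

```text
95 [[228, 237, 239], [229, 237, 239], [228, 236, 239], [228, 236, 237], [229, 235, 239], [228, 237, 239], [231, 238, 240], [228, 236, 237], [228, 236, 238], [227, 236, 238], [228, 238, 238], [229, 236, 238], [230, 238, 241], [228, 237, 239], [227, 234, 237], [230, 238, 240], [228, 236, 237], [228, 237, 238], [231, 237, 239], [230, 237, 239], [229, 237, 239], [230, 238, 240], [231, 237, 239], [230, 237, 239], [229, 236, 238], [228, 237, 238], [229, 237, 238], [228, 236, 239], [230, 237, 240], [229, 238, 240], [230, 237, 239], [229, 236, 240], [228, 238, 239], [228, 237, 240]]
145 [[227, 237, 237], [237, 245, 247], [122, 117, 109], [166, 159, 156], [215, 205, 196], [206, 193, 189], [130, 120, 118], [209, 200, 192], [209, 196, 191], [205, 194, 190], [125, 119, 116], [205, 193, 186], [207, 196, 190], [208, 194, 187], [205, 192, 186], [214, 200, 196], [215, 202, 196], [211, 199, 194], [207, 194, 189], [206, 195, 188], [210, 199, 193], [208, 196, 189], [78, 75, 74], [211, 200, 193], [205, 193, 188], [205, 192, 188], [59, 54, 54], [199, 187, 181], [200, 190, 184], [199, 187, 183], [130, 125, 120], [235, 244, 247], [228, 236, 238], [229, 235, 237]]
[[72, 82, 52], [218, 229, 228], [251, 254, 255], [242, 245, 247], [241, 243, 245], [242, 245, 247], [242, 245, 246], [244, 248, 251], [230, 231, 233], [204, 191, 182], [212, 197, 193], [210, 198, 192], [210, 198, 191], [210, 196, 191], [216, 204, 199], [216, 204, 196], [210, 197, 193], [206, 196, 189], [208, 197, 191], [209, 199, 194], [213, 200, 191], [214, 199, 191], [231, 232, 234], [244, 248, 249], [242, 245, 246], [241, 243, 246], [241, 243, 245], [243, 246, 248], [239, 242, 242], [186, 195, 181], [198, 212, 209], [231, 239, 242], [230, 238, 240], [229, 238, 239], [230, 236, 239]]
```

View pics/b_wz.png

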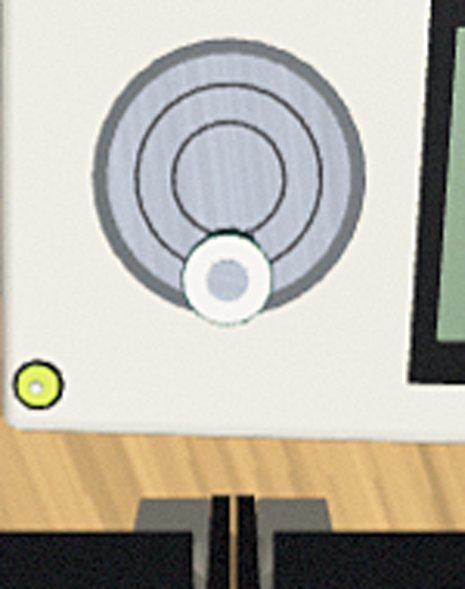

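```bash
python3 - <<'E'
from h import *
from rig import *
c=get_calibration("wrist");s=sense()
f=lambda u,v:(200+(u+.5)/3.1-.5,90+(v+.5)/3.1-.5)
a=onz(c,[f(229.5,178)],.052)[0];b=onz(c,[f(227,280.5)],.122)[0]
print("ring",a,"cell",b,np.linalg.norm((a-b)[:2]))
l=onz(c,[f(172,178),f(287,178)],.052);print("ring d",np.linalg.norm(l[0]-l[1]))
l=onz(c,[f(182,281),f(272,281)],.122);print("cell d",np.linalg.norm(l[0]-l[1]))
r=rot(s["ee_rot"])
print(proj(c,[s["tcp_pos"]+r.apply(o) for o in([.0095,0,0],[.0095,.004,0],[.0095,-.004,0],[.0095,.016,0],[.0095,0,-.03])]))
i=grab_frame("wrist")[1];print(i[[248,251,253,256]][:,[246,255,262,270,276,280,290,300]].round(3))
E
```

```text
ring [0.58871947 0.0582358  0.052     ] cell [0.59737506 0.0805967  0.122     ] 0.023977682339688812
ring d 0.03296176681344378
cell d 0.019817865139623865
[[275.88994075 252.31293126]
 [283.19017919 252.31688682]
 [268.5897377  252.30808142]
 [305.08647969 252.32338453]
 [276.08197993 280.65962271]]
[[0.349 0.35  0.352 0.351 0.351 0.35  0.351 0.352]
 [0.167 0.167 0.167 0.172 0.    0.171 0.166 0.169]
 [0.164 0.166 0.165 0.167 0.168 0.167 0.166 0.165]
 [0.162 0.162 0.162 0.165 0.165 0.164 0.16  0.16 ]]
```

```bash
cat >> h.py <<'E'
ring=np.array([.5887,.0582]);cell=np.array([.5974,.0806])
p=(ring-cell)/np.linalg.norm(ring-cell)
def look(tag,n="wrist",box=(90,280,200,350),k=3.1):
    from rig import grab_frame
    P,_=grab_frame(n);cv2.imwrite(f"pics/{tag}_full.png",P)
    P=P[box[0]:box[1],box[2]:box[3]];cv2.imwrite(f"pics/{tag}.png",cv2.resize(P,None,fx=k,fy=k,interpolation=2))
E
python3 - <<'E'
from h import *
from rig import *
q=tool(p,8)
a=cell-p*.036
move_linear([*a,.10],q,vel=.08)
move_linear([*a,.063],q,vel=.06)
b=ring-p*(.0199+.012)
print(move_linear([*b,.063],q,vel=.02,guard=4))
s=sense();print(s["time_s"],s["tcp_pos"],b,s["contact_force"])
look("c1",box=(60,300,170,390),k=2.5)
look("c1s","side",(170,290,200,330),5)
E
```

```text
False
8.1833 [0.6002569  0.08797938 0.06297381] [0.60024922 0.08793593] [-0.00254834 -0.59256409  0.28858279]
```

View pics/c1.png

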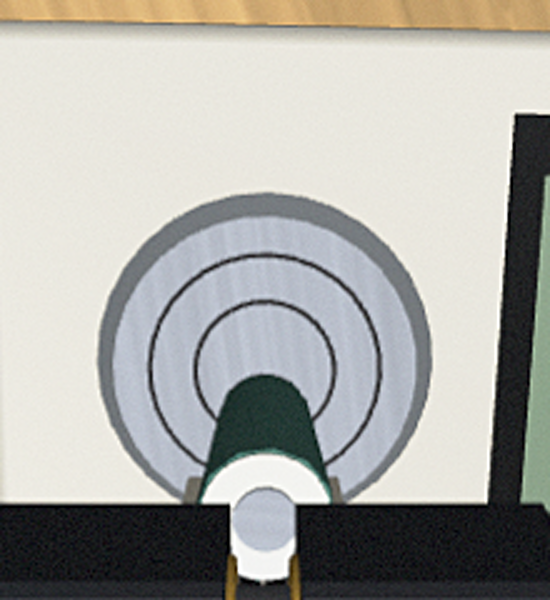

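View pics/c1s.png

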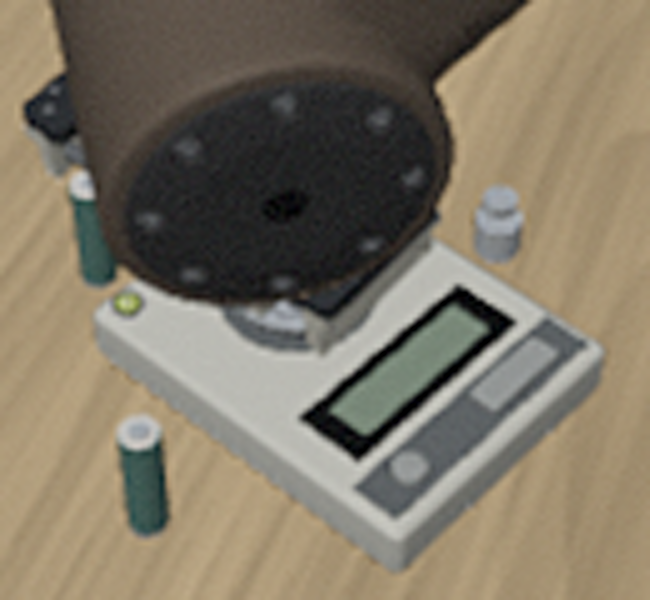

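The crop shows the cell upright with its top at (264,518). Its foot's far edge is at (265,374) and the ring's middle is at about (265,371), so it lines up laterally and is about 11 mm short. Next I'll measure the remaining distance.

```bash
python3 - <<'E'
from h import *
from rig import *
c=get_calibration("wrist");s=sense()
f=lambda u,v:(170+(u+.5)/2.5-.5,60+(v+.5)/2.5-.5)
r=onz(c,[f(265,300),f(195,370),f(335,370)],.052)
l=onz(c,[f(265,254),f(149,370),f(382,370)],.052)
from scipy.optimize import least_squares
def cc(P):return np.linalg.solve(np.c_[2*P[:,:2],np.ones(3)],(P[:,:2]**2).sum(1))[:2]
a,b=cc(r),cc(l)
print(a,np.linalg.norm(a-r[0,:2]),b,np.linalg.norm(b-l[0,:2]))
t=onz(c,[f(264,518)],.121)[0,:2];ft=onz(c,[f(265,374)],.052)[0,:2]+(-p)*.0105
n=np.array([-p[1],p[0]])
F=s["tcp_pos"][:2]+p*.0199
m=(a+b)/2
for x in(t,ft,F):print(x,"remaining along p",(m-x)@p,"lat",(m-x)@n)
E
```

```text
[0.58874153 0.0580075 ] 0.016068603849712593 [0.58877772 0.05841751] 0.026753402220941205
[0.59282202 0.06764832] remaining along p 0.010266459169555688 lat -0.00037061908991532604
[0.59286906 0.06863817] remaining along p 0.011206190430969949 lat -5.610212844237407e-05
[0.59307803 0.06944907] remaining along p 0.01203774007497422 lat 4.269658504366027e-05
```

```bash
python3 - <<'E'
from h import *
from rig import *
q=tool(p,8)
b=ring-p*(.0199+.0010)
print(move_linear([*b,.063],q,vel=.015,guard=4))
s=sense();print(s["time_s"],s["tcp_pos"],b,s["contact_force"])
move_linear([*(b-p*.02),.063],q,vel=.03)
move_linear([*(b-p*.055),.10],q,vel=.1)
move_linear([*(b-p*.065),.17],q,vel=.12)
print(sense()["time_s"])
look("d1",box=(60,300,170,390),k=2.5)
look("d1s","side",(170,290,200,330),5)
look("d1t","top",(140,260,190,320),5)
E
```

```text
False
9.1667 [0.59624983 0.07765297 0.06300295] [0.59626673 0.07768216] [ 0.32631252 -0.49553673  0.18926212]
11.3833
```

View pics/d1.png

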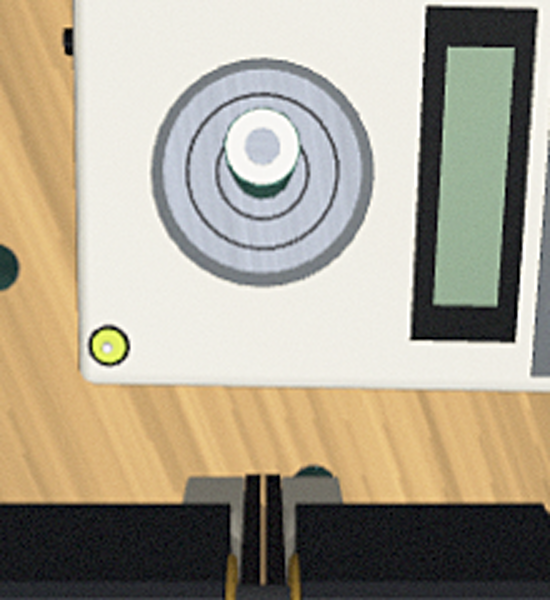

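View pics/d1s.png

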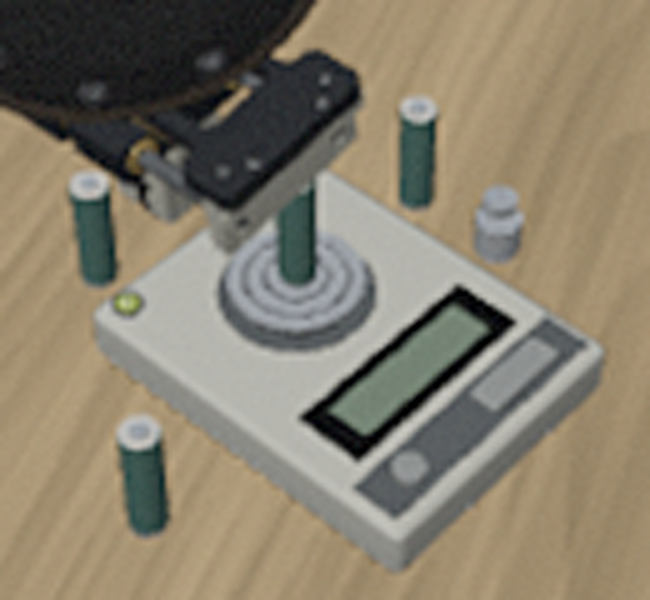

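The cell is upright with its top at (263,146), its foot's near edge at (263,198) and the ring's near edge at (263,218). It appears to be inside the small ring. I'll quantify that.

```bash
python3 - <<'E'
from h import *
from rig import *
c=get_calibration("wrist");n=np.array([-p[1],p[0]])
f=lambda u,v:(170+(u+.5)/2.5-.5,60+(v+.5)/2.5-.5)
def cc(P):return np.linalg.solve(np.c_[2*P[:,:2],np.ones(3)],(P[:,:2]**2).sum(1))[:2]
l=onz(c,[f(187,172),f(340,172),f(263,249)],.052);b=cc(l)
r=onz(c,[f(215.5,172),f(309.5,172),f(263,218.5)],.052);a=cc(r)
print(a,np.linalg.norm(a-r[0,:2]),b,np.linalg.norm(b-l[0,:2]))
t=onz(c,[f(262.5,146)],.122)[0,:2];ft=onz(c,[f(263,198.5)],.052)[0,:2]+p*.0105
for x in(t,ft):print(x,"along",(x-a)@p,(x-b)@p,"lat",(x-a)@n)
P=cv2.imread("pics/d1_full.png")[95:155,225:325];cv2.imwrite("pics/d1z.png",cv2.resize(P,None,fx=8,fy=8,interpolation=2))
E
```

```text
[0.58876488 0.05780256] 0.016496583092644262 [0.58855491 0.05823568] 0.026843870109486134
[0.58868226 0.05744585] along 0.00036242423378728545 0.0006901389346918318 lat 5.213637931001039e-05
[0.58826022 0.05699442] along 0.0009360244111262402 0.0012637391120307866 lat -0.00017783660541710014
```

View pics/d1z.png

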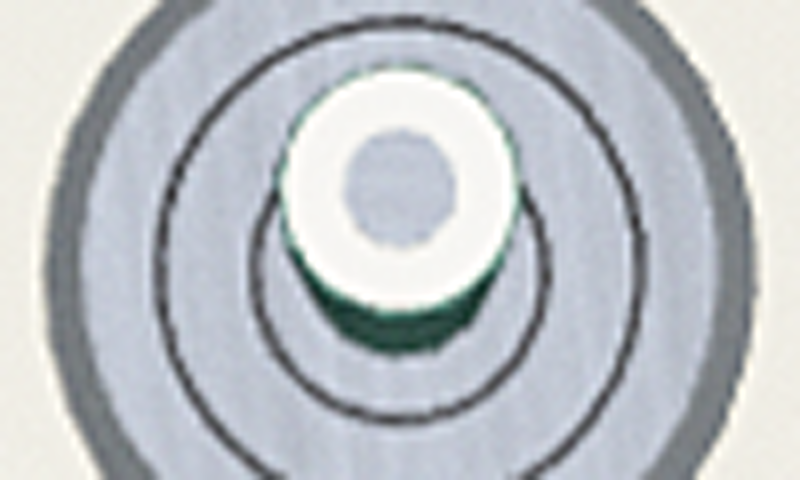

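View pics/d1t.png

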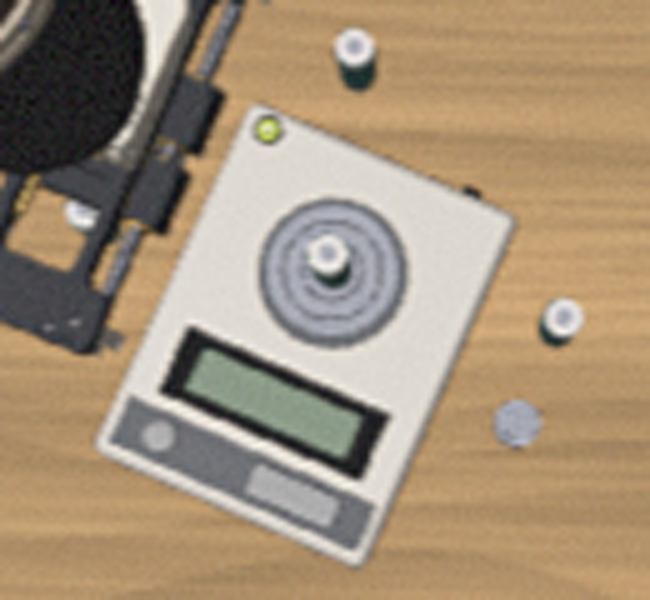

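The cell is within about 1 mm of the ring's middle and upright, with 5.5 mm of margin. Next is the key press. Top, side and wrist-derived estimates put the bar at about (0.468, 0.077), agreeing to 1 to 2 mm.

```bash
cat >> h.py <<'E'
key=np.array([.468,.0773]);bx=np.array([.92,-.392,0])
qk=quat(-bx,np.array([0,0,-1.]))
E
python3 - <<'E'
from h import *
from rig import *
t=sense()["tcp_pos"];move_linear([t[0],t[1],.22],vel=.15)
print(inverse_kinematics([*key,.20],qk))
goto([*key,.20],qk)
move_linear([*key,.075],vel=.1)
s=sense();print(s["time_s"],s["tcp_pos"],s["contact_force"])
look("e1",box=(0,420,0,560),k=1.4)
look("e1t","top",(140,260,190,320),5);look("e1s","side",(170,290,200,330),5)
print(proj(get_calibration("wrist"),[[*key,.046],s["tcp_pos"]])*1.4)
E
```

```text
[ 0.57996164  0.04442315 -0.45435767  0.         -1.07201551 -2.55354892]
14.825 [0.46837537 0.07749657 0.0755079 ] [-0.13055658  0.87375913  0.33207383]
[[387.02421278 339.48058441]
 [388.40639032 370.04029022]]
```

View pics/e1.png

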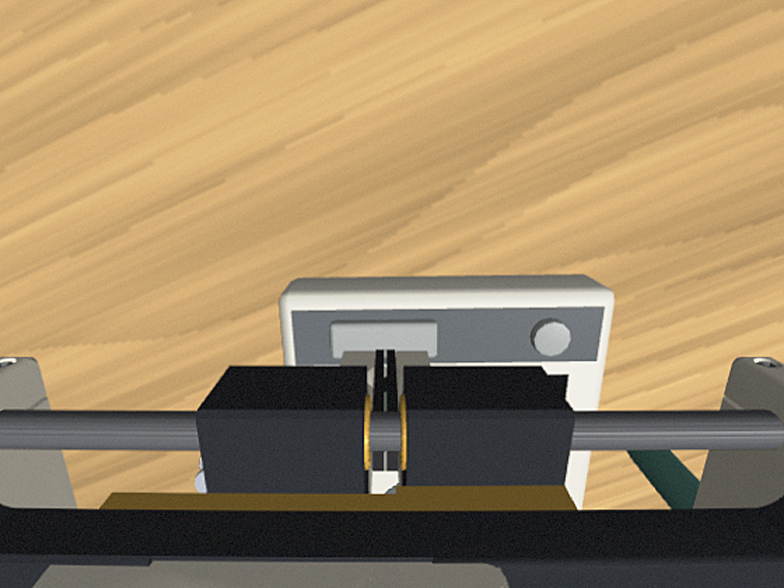

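View pics/e1s.png

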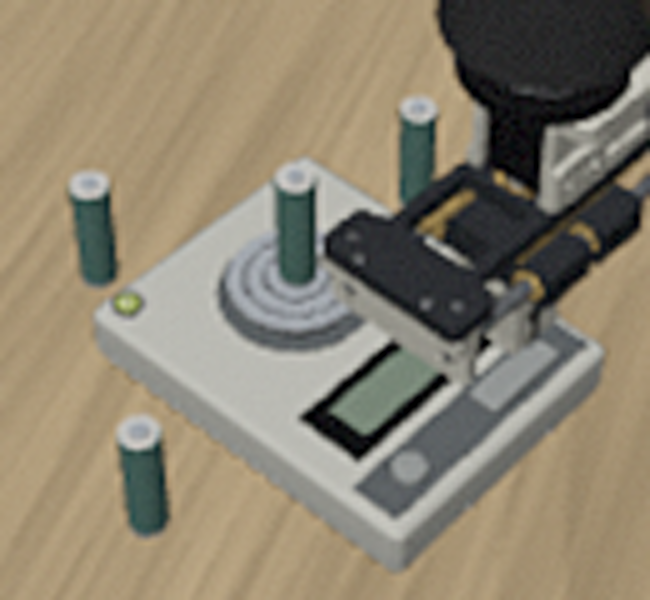

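In the wrist view the bar key's middle is at (384,338), against a prediction of (387,339), so the aim is good. The cell still stands clear behind the hand.

```bash
python3 - <<'E'
from h import *
from rig import *
pr=lambda:print((lambda s:(s["time_s"],s["tcp_pos"].round(4),s["contact_force"].round(2)))(sense()))
move_linear([*key,.05],vel=.06);pr()
for z in(.0445,.043,.042,.041,.040,.039):
    g=move_linear([*key,z],vel=.015,guard=14);pause(.1);print(z,g);pr()
    if abs(sense()["contact_force"][2])>10 or g: break
pause(.3);pr()
look("f1",box=(0,420,0,560),k=1.4)
look("f1s","side",(170,290,200,330),5)
E
```

```text
(15.5417, array([0.4679, 0.0772, 0.0496]), array([0.11, 0.01, 0.96]))
0.0445 False
(16.1583, array([0.4683, 0.0775, 0.0447]), array([0.88, 0.61, 2.15]))
0.043 False
(16.5083, array([0.4683, 0.0775, 0.0432]), array([0.32, 0.61, 2.91]))
0.042 False
(16.8583, array([0.4683, 0.0775, 0.0422]), array([0.35, 0.02, 6.19]))
0.041 False
(17.2083, array([0.4684, 0.0775, 0.042 ]), array([-3.26,  1.15, 15.12]))
(17.5083, array([0.4684, 0.0775, 0.042 ]), array([-4.03,  0.9 , 16.47]))
```

View pics/f1.png

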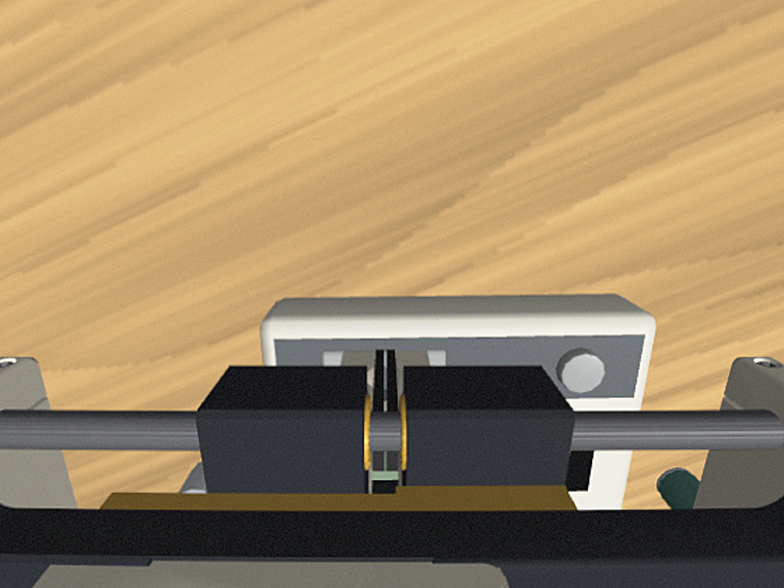

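The bar is hard against its stop at z 0.042 with 16 N, so it is fully down, and the round key at (581,370) is untouched. Next I release and check.

```bash
python3 - <<'E'
from h import *
from rig import *
move_linear([*key,.075],vel=.04)
move_linear([*(key-bx[:2]*.02),.20],vel=.12)
t=sense()["qpos"].copy();t[0]-=.9
movej(t);pause(.5)
s=sense();print(s["time_s"],s["tcp_pos"],s["contact_force"])
look("g1t","top",(140,260,190,320),5);look("g1s","side",(170,290,200,330),5)
from rig import get_calibration
T=get_calibration("top")
a=cv2.imread("pics/a_top.png");b=cv2.imread("pics/g1t_full.png")
cv2.imwrite("pics/g_full.png",b)
E
```

```text
21.7917 [ 0.34591187 -0.29896958  0.19928945] [-0.17428179  0.01927224  0.54145207]
```

View pics/g1t.png

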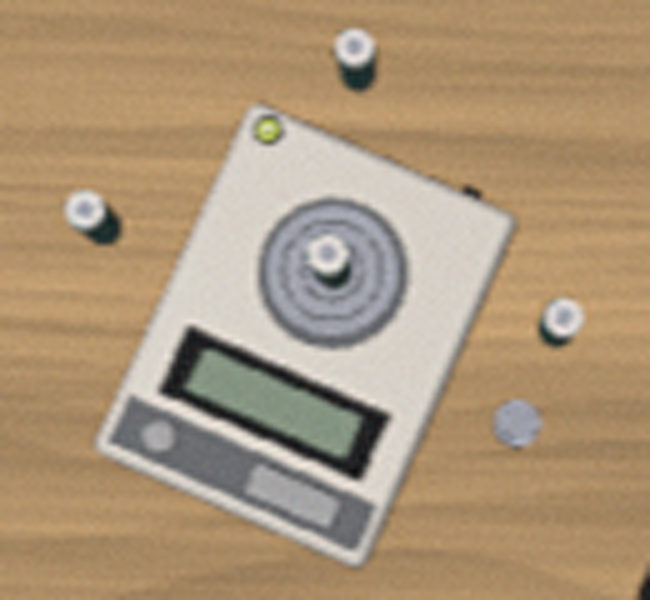

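View pics/g1s.png

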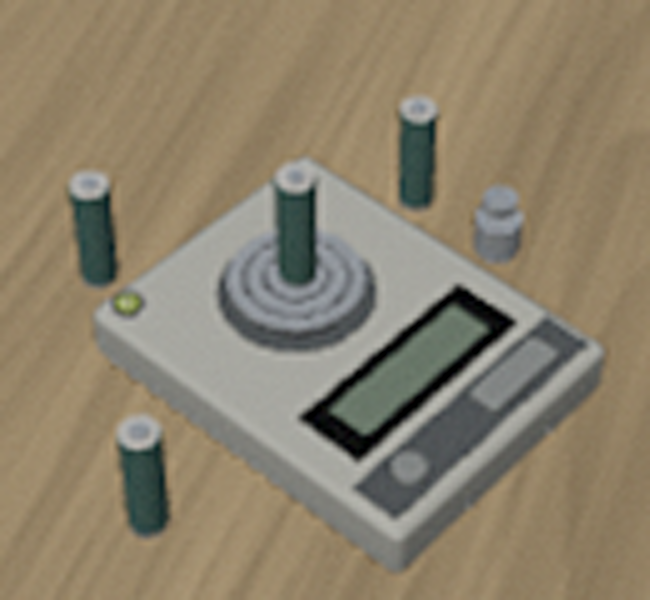

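View pics/g_full.png

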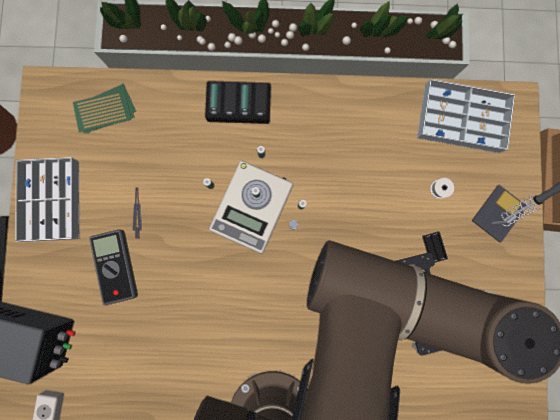

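The cell stands upright in the small ring (top crop (329,254), about (0.588, 0.059) against a pan middle of (0.588, 0.060)). Spares, weight and keys look the same as in the first pictures, and the hand is clear.

```bash
python3 -c "
from rig import *
hand_in();print(sense()['time_s'])"
```

```text
the job is handed in; nothing more can be done
the job is handed in; nothing more can be done
```

The cell now stands upright in the middle of the pan, inside the small ring. The bar key was pressed fully down and let go, and I handed the job in at about 22 s of the 58 s allowed.

- **Cell:** I slid it along with the shut fingertips in two slow, low pushes, about 12 mm above the pan. The wrist and top views put it about 1 mm off the ring's middle, well inside the 5.5 mm margin. The top and side views taken after the key press show it upright and still inside the ring.
- **Bar key:** it came up against a hard stop at z = 0.042 m with about 16 N on it, and looked sprung back afterwards. The round zero key was not touched.
- **Everything else:** the spares and the check weight look unmoved from the first pictures. In the last top view the arm stood close to the empty cell holder. I compared the holder only by eye, and it looked in the same place.

The cameras agreed on positions to within 2 to 4 mm, so I used the wrist view for the pushing. No check failed.

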